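Snap down the shaving stand's tray and stand the jar on it

ROBOT

A 7-joint arm with a two-finger parallel gripper is mounted at the origin on the work surface. World frame = base frame: x ahead of the robot, y to its left, z up, the work surface at z = 0. Lengths are in m, angles in rad, forces in N, time in s.
With the tool pointing down it reaches from about 0.35 to 0.9 m from the base axis. Payload 8.1 kg.
Tool frame: the origin (TCP) lies on the centre line of the jaws, within the pads' length; the fingertips stand 19 mm ahead of it and the grasp point (between the pads) is the TCP; z points along the fingers, y is the direction in which the jaws open and shut (so a half turn about z gives the same grasp; the last joint's range is limited). The gripper opens to 92 mm and grips with 3 to 60 N. Pads are 19 mm wide; open, the fingers measure 130 mm over their backs; the gripper's body (75 mm by 190 mm) begins 47 mm behind the grasp point.
Start: joints at [-0.103, 0.434, 0.025, 1.573, -0.012, 1.134, -0.075], TCP at [0.625, -0, 0.246] pointing down, gripper open.
Joint ranges: [-2.62, 2.62], [-0.44, 2.09], [-1.27, 1.32], [0.08, 2.57], [-1.32, 4.46], [0.12, 2], [-2.74, 2.74]. Speed limits (rad/s): [2.22, 2.22, 3.01, 3.01, 3.14, 3.14, 3.14].

INTERFACE

Orientations are given as a rotation vector (axis times angle).
In Python, from cell import monitor, imaging, workorder, outline_of gives the robot as it stands.
- The arm moves only by the tool move_arm, never from a script. Its argument "series" is a list of rows, each a list of 6 numbers: the shift along the world's x, y, z in cm, then the turn, a rotation vector about the world's x, y, z in degrees. A call has 1 to 8 rows; each row shifts and turns the commanded pose from where the row before left it; what a row does not reach is not made up. A row lasts 1/10 s, in which the tool goes at most 50 mm and 8.59 degrees, less where a joint would pass 70% of its speed; a pose out of reach is approached as far as the arm can. A call with a gripper value outside its range is refused whole. "grip" is the opening, from 0 (shut) to 1 (fully open), set as the call begins (left out, the last holds). The fingers move at their own pace and stop on an object; "force" is the grip in N (left out, the last holds). Time passes only in rows, so rows that do not move let the fingers close. It gives the time, the measured TCP pose, the force and the opening at its end, in the units of the state.
- monitor.observe(): the state, without advancing time (a new reading comes with each control period).
- imaging.get_image(name): name is "scene" or "side" or "wrist"; returns a dict with "color" (420x560x3 uint8, red, green, blue), "fx", "fy", "cx", "cy" (pixels), "rvec" (rotation vector, rad) and "tvec" (3), from world to camera coordinates, as OpenCV has them; the wrist camera has in their place "mount" (4x4, takes a point from camera to tool coordinates, whose origin is the TCP and whose axes are the flange's). Camera axes: x right, y down, z forward; pixel columns grow to the right and rows downward; lengths in m; the calibration is good to about 2 mm. A picture is of the moment at which its call begins: read the wrist's pose just before it. There is no depth.
- workorder.sign_off(): hands the job in, once; it reports no verdict.
Trained networks look in the newest picture that a camera, given by its name, has taken for a name from the list of things; names that differ only in an ending like _2 or _b are one class to them, and where a whole thing is asked for, a point or a joint stands for the part that bears it (a point fixed in the world has none). Each returns a list of dicts, best first, with "p" (0 to 1); they miss things now and then, are a little off and sometimes report something else, mostly with a low value. They report only what shows in the picture. A call takes as long as a camera call. They do not tell look-alikes from the thing itself.
- outline_of(camera, thing): "mask" (420x560 bool, what is visible of it) and "rect" ([left, top, width, height] in pixels, round what is visible of it).
The state is a dict: "clock": time; "joints": joint angles; "dq": joint speeds; "joint_efforts": joint torques, N m; "position": TCP position; "ee_rot": TCP orientation; "force": force on the tool from outside, world axes, zero at the start; "ft_torque": the same for the moment, N m; "width": opening from 0.0 (shut) to 1.0 (fully open).
Only numpy, scipy, OpenCV 4.12 (cv2) and the standard library are available. Lean on these libraries where they do the work, as an engineer would, in place of code of your own. Each camera call takes 0.05 s, during which the arm holds its last target. There are 200 camera calls.

TASK

Push the black shaving stand's folded-up tray over until it snaps down to its lower stop, and, before touching the jar, check that it is home by pressing straight down on it near its outer end with about 10 N for a second; go gently, with never more than 20 N on the tray. Then stand the round glass jar upright on the tray within its lip, setting it down softly, and let go. Leave the other things on the basin where they are.

Things in the scene. Friction and masses are not known exactly. Their poses are not given: they have to be found in the camera images.
- stand: Black plastic shaving stand, screwed to the basin deck; origin in the deck under the hinge. z up, y along the hinge, x level, towards where the lowered tray reaches. Foot 90 mm wide (y), x -50 to +120 mm, 12 mm high; pillar under the hinge 22 x 70 mm in plan; nothing but the tray is higher than 88 mm.
- stand_hinge (a point): Middle of the hinge line, 80 mm above the deck; axes as the stand's. Tray: flat plate 100 mm wide, 6 mm thick, its mid-plane through the hinge line, reaching from 6 to 126 mm from it, with a lip 4 mm wide and 6 mm high on the upper face along the outer end and both sides. Folded up, its upper face looks to the stand's -x side: push there towards +x, then down.
- tray (a joint): Tray angle from its upper stop, rad: 0 folded up (start; 10 degrees past upright, leaning to -x), 1.745 at the lower stop, roughly level on the +x side. The spring resists with about 5 N at 95 mm from the hinge, ever less, and turns over at 0.8 to 1.0 rad (varies with the tray's weight); then the tray runs by itself to the lower stop, a buffer yielding about 3 N/mm at 100 mm out, and stays.
- stand_spot (a point): Fixed to the stand, where the middle of the jar's underside should stand: x = 66 mm from the hinge line, midway across, 3 mm above the hinge line = the upper face of a truly level tray. But the hinge block has settled: both tray stops are turned together by up to 0.1 rad either way (outer end up to 13 mm high or low), each time differently, unseen in the joint reading.
- jar_mid (a point): Centre of the loose round glass jar with a steel screw lid, 56 mm in diameter, 70 mm high, 0.14 to 0.26 kg, standing upright on the basin deck; the point is half-way up (35 mm), z up along the jar. It starts to the left or the right of the stand.
- holder_mid (a point): Bystander: centre of a white ceramic toothbrush holder, 68 mm in diameter, 95 mm high, on the opposite side of the stand from the jar. Leave it alone.
- saucer_mid (a point): Bystander: centre of a round steel soap saucer, 104 mm in diameter, 18 mm high. Leave it alone.
- clip_mid (a point): Bystander: centre of a red plastic hair clip, 60 x 12 x 11 mm, lying flat. Leave it alone.
Mind the look-alikes: they are no part of the job. Of the things shaped like the stand, the black one is meant.

How it is judged:
By the outcome, as a careful person would: the job done as asked, in the order asked, and still so for the second after the job is handed in, with the robot touching nothing.
It also fails if it takes over 64 s, if anything falls off the work surface, if the arm or the gripper's body presses on something with over 40 N, if the wrist force passes 120 N, or if a joint passes its speed limit or range.

## Working session

There is one attempt and no reset: what is moved stays moved. The work goes in short steps, Python scripts to look and compute and a tool call to move; the robot and the scene stay as the last step left them, time stands still between calls to the robot, and variables do not carry over. Pictures are saved under pics/ and viewed, about 8 in all and at most 12, crops included, and the job is handed in when it is done.

Besides the shell and the picture viewer there is one more tool, called by a JSON object that holds its "method" and its "body", one argument or row to a line. move_arm: Moves the arm, as the interface text tells. Its arguments: {"type":"object","properties":{"series":{"type":"array"},"grip":{"type":"number"},"force":{"type":"number"}},"required":["series"]}

```bash
mkdir -p pics
cat > h.py <<'E'
import numpy as np, cv2
from cell import monitor, imaging, workorder, outline_of
def cam(n):
    im=imaging.get_image(n); return im
def P(im):
    R=cv2.Rodrigues(np.array(im['rvec'],float))[0]; return R,np.array(im['tvec'],float)
def ray(im,uv):
    R,t=P(im); d=R.T@np.array([(uv[0]-im['cx'])/im['fx'],(uv[1]-im['cy'])/im['fy'],1]); return -R.T@t,d
def at_z(im,uv,z):
    o,d=ray(im,uv); return o+d*(z-o[2])/d[2]
def proj(im,X):
    R,t=P(im); c=(R@np.atleast_2d(X).T).T+t; return np.c_[im['fx']*c[:,0]/c[:,2]+im['cx'],im['fy']*c[:,1]/c[:,2]+im['cy']]
def save(im,n): cv2.imwrite('pics/'+n,im['color'][:,:,::-1])
E
python3 - <<'E'
from h import *
s=monitor.observe(); print(s)
for n in ['scene','side']:
    im=cam(n); save(im,n+'0.png'); o,_=ray(im,(0,0)); print(n,o.round(3),im['fx'])
    for t in ['stand','stand_hinge','tray','jar_mid','holder_mid','saucer_mid','clip_mid']:
        print(t,[(round(r['p'],2),r['rect'],at_z(im,(r['rect'][0]+r['rect'][2]/2,r['rect'][1]+r['rect'][3]/2),.035).round(3)) for r in outline_of(n,t)])
a=[cv2.imread(f'pics/{n}0.png') for n in ['scene','side']]
E
```

```text
{'clock': 0.0, 'joints': array([-0.10260232,  0.43522458,  0.02494864,  1.57407311, -0.0115727 ,
        1.13397669, -0.07509729]), 'dq': array([ 0.00223041,  0.00019383, -0.0011246 , -0.00111492, -0.00151724,
        0.00022542,  0.00060768]), 'joint_efforts': array([ 3.89017032e-04, -6.67853522e+01,  9.84863900e-01, -3.14464223e+01,
       -6.05165795e-02,  4.27553023e-02,  1.12382318e-04]), 'position': array([ 6.24537043e-01, -4.63568771e-05,  2.44952946e-01]), 'ee_rot': array([-2.22078784e+00, -2.22071928e+00,  1.86991799e-03]), 'force': array([0.93469846, 0.07912648, 0.47089097]), 'ft_torque': array([-0.03583421,  0.03199036,  0.0345914 ]), 'width': 1.001115527032054}
scene [ 1.161 -0.287  0.776] 390.54442061016226
stand [(0.92, [283.8, 161.7, 62.7, 102.1], array([0.513, 0.067, 0.035])), (0.92, [214.4, 115.1, 65.5, 97.9], array([ 0.251, -0.04 ,  0.035])), (0.63, [323.6, 160.4, 9.0, 12.1], array([0.347, 0.186, 0.035]))]
stand_hinge [(0.57, [215.7, 116.8, 64.1, 95.7], array([ 0.255, -0.039,  0.035])), (0.57, [323.3, 161.2, 9.3, 12.0], array([0.351, 0.184, 0.035]))]
tray [(0.82, [2
[... 859 characters left out ...]
7, 81.2, 101.8], array([0.586, 0.098, 0.035])), (0.56, [160.1, 197.3, 94.9, 106.6], array([ 0.337, -0.034,  0.035]))]
tray [(0.93, [257.7, 139.3, 32.5, 67.7], array([0.563, 0.163, 0.035])), (0.78, [130.8, 127.1, 26.0, 67.9], array([0.27 , 0.332, 0.035])), (0.57, [159.0, 200.4, 56.1, 62.9], array([0.311, 0.038, 0.035]))]
jar_mid [(0.87, [194.8, 134.5, 25.4, 36.6], array([0.432, 0.307, 0.035]))]
holder_mid [(0.67, [254.1, 141.3, 77.0, 96.5], array([0.582, 0.088, 0.035])), (0.59, [302.2, 278.2, 35.4, 56.6], array([ 0.498, -0.256,  0.035]))]
saucer_mid []
clip_mid [(0.6, [395.6, 293.4, 31.8, 15.1], array([ 0.669, -0.308,  0.035])), (0.3, [253.3, 139.1, 80.1, 99.1], array([0.585, 0.09 , 0.035]))]
```

View pics/scene0.png

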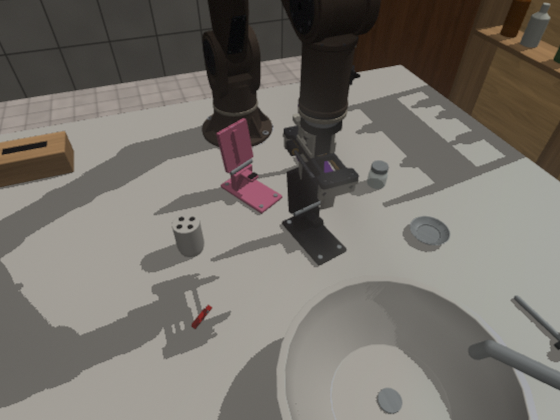

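View pics/side0.png

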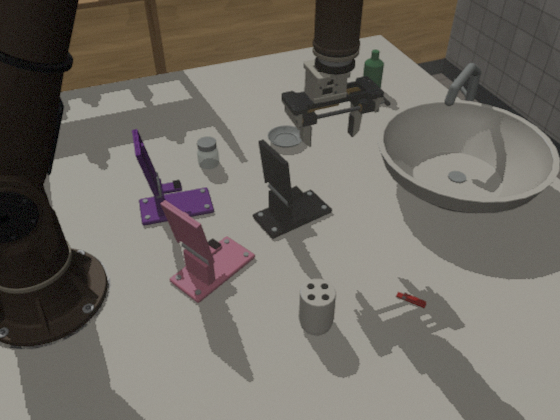

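The black stand is near (0.5, 0.07), folded with its face towards the robot. The jar (side image, 207,152) stands to its left, by the purple stand; the holder and clip are to the right. I'll move up and back so both cameras can see the stand.

{"method": "move_arm", "body": {
  "series": [
    [0,0,5,0,0,0],
    [-3,-1,4,0,0,0],
    [-5,0,0,0,0,0],
    [-5,0,0,0,0,0],
    [-5,0,0,0,0,0],
    [-4,0,0,0,0,0]
  ],
  "grip": 0
}}

```text
clock: 1.4
position: [0.4029, -0.01, 0.335]
ee_rot: [2.221, 2.221, 0.0]
force: [0.3, -0.2, 1.0]
width: 0.526
```

```bash
cat > fit.py <<'E'
from h import *
from scipy.optimize import minimize
def box(x0,x1,y0,y1,z0,z1): return np.array([[x,y,z] for x in(x0,x1) for y in(y0,y1) for z in(z0,z1)])
def parts(p,q):
    # p: x,y,yaw ; q: elevation angle of tray from +x (rad)
    c,s=np.cos(p[2]),np.sin(p[2]); R=np.array([[c,-s,0],[s,c,0],[0,0,1]])
    T=box(.006,.126,-.05,.05,-.003,.003); L=box(.122,.126,-.05,.05,.003,.009)
    T=np.r_[T,L]; cq,sq=np.cos(q),np.sin(q)
    T=np.c_[T[:,0]*cq-T[:,2]*sq,T[:,1],T[:,0]*sq+T[:,2]*cq+.08]
    return [b@R.T+[p[0],p[1],0] for b in (box(-.05,.12,-.045,.045,0,.012),box(-.011,.011,-.035,.035,.012,.084),T)]
def render(im,p,q):
    m=np.zeros((420*2,560*2),np.uint8)
    for b in parts(p,q):
        h=cv2.convexHull((proj(im,b)*2).astype(np.float32)); cv2.fillConvexPoly(m,np.round(h).astype(np.int32),1)
    return cv2.resize(m.astype(np.float32),(560,420),interpolation=cv2.INTER_AREA)
def cost(v,ims,masks):
    return sum(1-np.minimum(r,m).sum()/np.maximum(r,m).sum() for r,m in ((render(i,v[:3],v[3]),m) for i,m in zip(ims,masks)))
def fit(ims,masks,v0):
    best=None
    for k in range(2):
        r=minimize(cost,v0,args=(ims,masks),method='Nelder-Mead',options=dict(initial_simplex=np.array([v0]+[np.array(v0)+d for d in np.diag([.02,.02,.15,.12])]),maxiter=300,xatol=1e-4,fatol=1e-4)); v0=r.x
    return r
E
python3 - <<'E'
from fit import *
print(monitor.observe()['position'])
ims=[];ms=[];J={}
for n in ['scene','side']:
    im=cam(n); save(im,n+'1.png'); ims.append(im)
    rs=outline_of(n,'stand'); e=np.array([im['color'][r['mask']].mean(0) for r in rs])
    for r,c in zip(rs,e): print(n,round(r['p'],2),r['rect'],c.round())
    ok=[r for r,c in zip(rs,e) if c.max()-c.min()<25 and r['mask'].sum()>1500]
    g=min(ok,key=lambda r:im['color'][r['mask']].mean()); ms.append(g['mask'].astype(np.float32))
    for t in ['jar_mid','holder_mid']:
        J[n,t]=[r for r in outline_of(n,t)][:1]
for yaw in (0,.3,-.3):
    r=fit(ims,ms,[.51,.07,yaw,1.745]); print(r.x.round(4),r.fun.round(3))
for t,hh,rad in (('jar_mid',.07,.028),('holder_mid',.095,.034)):
    a=np.linspace(0,2*np.pi,40); cyl=np.array([[rad*np.cos(x),rad*np.sin(x),z] for x in a for z in(0,hh)])
    def f(v):
        e=[]
        for im,n in zip(ims,['scene','side']):
            if J[n,t]:
                q=proj(im,cyl+[v[0],v[1],0]); R=J[n,t][0]['rect']; c=(q.min(0)+q.max(0))/2
                e+=list(c-[R[0]+R[2]/2,R[1]+R[3]/2])
        return e
    from scipy.optimize import least_squares
    s=least_squares(f,[.45,.3 if t=='jar_mid' else -.26]); print(t,s.x.round(4),s.fun.round(1))
v=r.x
for im,n in zip(ims,['scene','side']):
    c=im['color'][:,:,::-1].copy(); 
    for b in parts(v[:3],v[3]): cv2.polylines(c,[np.round(cv2.convexHull(proj(im,b).astype(np.float32))).astype(np.int32)],True,(0,255,0),1)
    cv2.imwrite(f'pics/o_{n}.png',c)
a=cv2.imread('pics/o_scene.png')[80:300,180:440];b=cv2.imread('pics/o_side.png')[100:320,120:380]
cv2.imwrite('pics/o.png',cv2.resize(np.hstack([a,b]),None,fx=1.5,fy=1.5))
E
```

```text
[ 0.40290627 -0.00996125  0.33496844]
scene 0.82 [299.1, 98.5, 41.2, 90.1] [63. 51. 69.]
scene 0.67 [216.1, 116.6, 67.6, 94.1] [111.  66.  79.]
scene 0.56 [283.1, 157.6, 64.8, 108.1] [44. 43. 42.]
side 0.96 [163.6, 201.3, 89.1, 101.9] [109.  75.  84.]
side 0.94 [135.8, 129.7, 76.5, 96.7] [77. 53. 88.]
side 0.91 [252.2, 137.8, 81.4, 100.0] [50. 49. 46.]
side 0.69 [266.6, 127.6, 37.1, 16.4] [108. 110. 106.]
[0.5259 0.033  0.2159 1.6781] 0.126
[0.5267 0.0335 0.226  1.6895] 0.13
[0.5248 0.0333 0.2161 1.6684] 0.126
jar_mid [0.4317 0.3103] [-1.   0.8 -0.3 -1.5]
holder_mid [ 0.4912 -0.2625] [ 0.4  0.4 -0.2  0.4]
```

View pics/o.png

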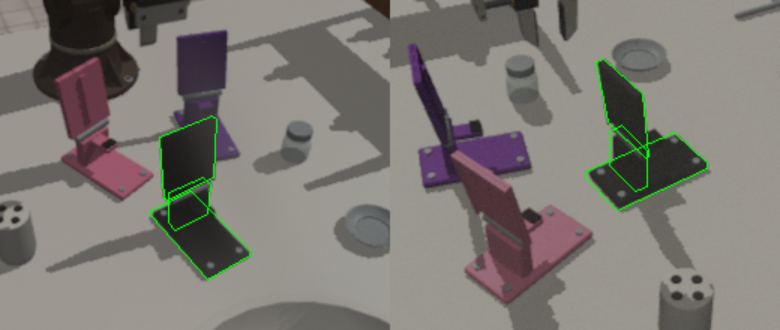

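The model overlay matches the black stand closely: hinge at about (0.525, 0.033), yaw 0.217 rad, tray about 0.07 rad low of nominal. The jar is at (0.432, 0.310). Next I'll move to behind the tray face.

{"method": "move_arm", "body": {
  "series": [
    [2,1,-3.5,0,0,4.2],
    [2,1,-3.5,0,0,4.2],
    [1.3,1,-3.5,0,0,4],
    [1,0,-3.6,0,0,0],
    [0,0,0,0,0,0],
    [0,0,0,0,0,0]
  ]
}}

```text
clock: 2.4
position: [0.4686, 0.02, 0.1937]
ee_rot: [-1.968, -2.447, 0.003]
force: [0.2, 0.2, -0.3]
width: 0.004
```

Run:
```python
from h import *
s=monitor.observe(); print(s['position'],s['force'],s['width'])
a=cam('side');b=cam('scene')
cv2.imwrite('pics/p1.png',cv2.resize(np.hstack([a['color'][60:280,150:410],b['color'][60:280,200:460]])[:,:,::-1],None,fx=1.5,fy=1.5))
```

```text
[0.46857147 0.0200422  0.19374163] [ 0.21521269  0.19263695 -0.34411075] 0.0043907013580849075
```

View pics/p1.png

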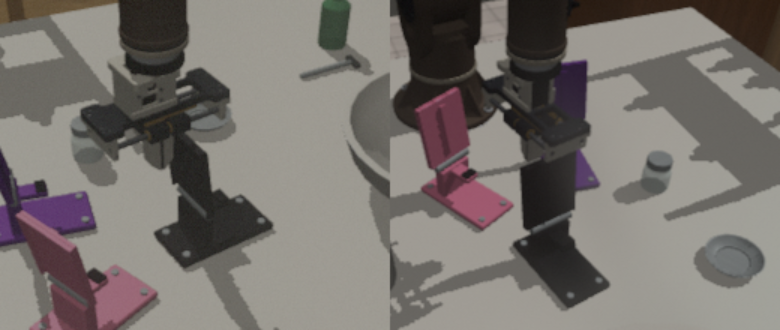

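{"method": "move_arm", "body": {
  "series": [
    [0.98,0.22,0,0,0,0],
    [0.98,0.21,0,0,0,0],
    [0.78,0.17,0,0,0,0],
    [0.78,0.17,0,0,0,0]
  ]
}}

```text
clock: 2.9
position: [0.5042, 0.0279, 0.1943]
ee_rot: [-1.969, -2.448, 0.001]
force: [-4.5, -1.0, 3.3]
width: 0.005
```

{"method": "move_arm", "body": {
  "series": [
    [0.78,0.17,0,0,0,0],
    [0.78,0.17,0,0,0,0],
    [0.78,0.17,-0.2,0,0,0],
    [0.78,0.17,-0.4,0,0,0]
  ]
}}

```text
clock: 3.3
position: [0.536, 0.0349, 0.1879]
ee_rot: [1.968, 2.448, 0.001]
force: [-3.3, 0.2, 2.1]
width: 0.008
```

{"method": "move_arm", "body": {
  "series": [
    [0.9,0.2,-0.35,0,0,0],
    [0.9,0.2,-0.4,0,0,0],
    [0.6,0.13,-0.4,0,0,0],
    [0.6,0.12,-0.4,0,0,0]
  ]
}}

```text
clock: 3.7
position: [0.5659, 0.0414, 0.1721]
ee_rot: [1.968, 2.448, 0.001]
force: [-1.2, -0.7, 2.7]
width: 0.005
```

{"method": "move_arm", "body": {
  "series": [
    [0.5,0.11,-0.5,0,0,0],
    [0.5,0.11,-0.5,0,0,0],
    [0.3,0.07,-0.4,0,0,0],
    [0.3,0.07,-0.4,0,0,0]
  ]
}}

```text
clock: 4.1
position: [0.5811, 0.0449, 0.1539]
ee_rot: [-1.968, -2.448, 0.0]
force: [-0.2, -0.7, -0.8]
width: 0.005
```

Run:
```python
from h import *
s=monitor.observe(); print(s['position'],s['force'],s['width'])
a=cam('side');b=cam('scene')
cv2.imwrite('pics/p2.png',cv2.resize(np.hstack([a['color'][60:280,150:410],b['color'][60:280,200:460]])[:,:,::-1],None,fx=1.5,fy=1.5))
```

```text
[0.58113546 0.04489748 0.1539322 ] [-0.190485   -0.7018485  -0.76160681] 0.005055813644743371
```

View pics/p2.png

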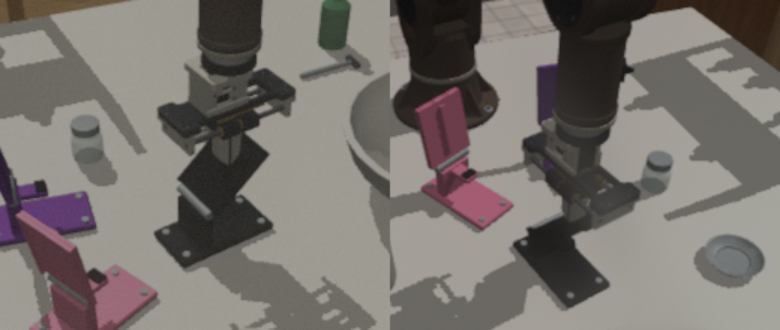

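The tray leans at about 40° (side crop, 235,160) with almost no force left, so it is close to turning over. I'll continue down.

{"method": "move_arm", "body": {
  "series": [
    [0.3,0.07,-0.5,0,0,0],
    [0.3,0.07,-0.5,0,0,0],
    [0.2,0.04,-0.5,0,0,0],
    [0.2,0.04,-0.5,0,0,0],
    [0,0,0,0,0,0],
    [0,0,0,0,0,0]
  ]
}}

```text
clock: 4.8
position: [0.5909, 0.0469, 0.1343]
ee_rot: [-1.968, -2.448, 0.001]
force: [0.3, 0.3, -0.1]
width: 0.004
```

Run:
```python
from fit import *
s=monitor.observe(); print(s['position'],s['force'],s['width'])
a=cam('side');b=cam('scene')
for c,n in ((a,'side'),(b,'scene')):
    for r in outline_of(n,'tray'): print(n,r['p'],r['rect'],a is c and c['color'][r['mask']].mean(0))
c=[]
for im,y,x in ((a,100,200),(b,100,240)):
    o=im['color'].copy()
    for q,col in ((0,(0,255,0)),(-.1,(255,0,0)),(.1,(0,0,255))): cv2.polylines(o,[np.round(cv2.convexHull(proj(im,parts([.525,.033,.217],q)[2]).astype(np.float32))).astype(np.int32)],True,col,1)
    c.append(o[y:y+200,x:x+200,::-1])
cv2.imwrite('pics/p3.png',cv2.resize(np.hstack(c),None,fx=2,fy=2))
```

```text
[0.59088681 0.04692843 0.13428588] [ 0.34809287  0.33896764 -0.11553517] 0.004300198092372381
side 0.92 [269.9, 165.9, 66.1, 38.6] [44.75853018 43.72309711 41.60498688]
side 0.88 [159.0, 201.9, 57.6, 61.2] [95.0130246  65.12011577 72.81186686]
side 0.8 [131.0, 129.4, 25.1, 68.2] [58.54255319 40.16413374 67.12765957]
side 0.63 [253.3, 165.9, 83.7, 73.5] [48.99261783 47.93128904 45.68313458]
scene 0.92 [292.5, 207.6, 61.5, 45.5] False
scene 0.79 [296.8, 102.2, 17.6, 39.9] False
scene 0.69 [219.2, 116.8, 33.7, 57.5] False
scene 0.32 [285.5, 200.3, 69.8, 64.5] False
scene 0.16 [368.8, 161.1, 17.7, 27.8] False
```

View pics/p3.png

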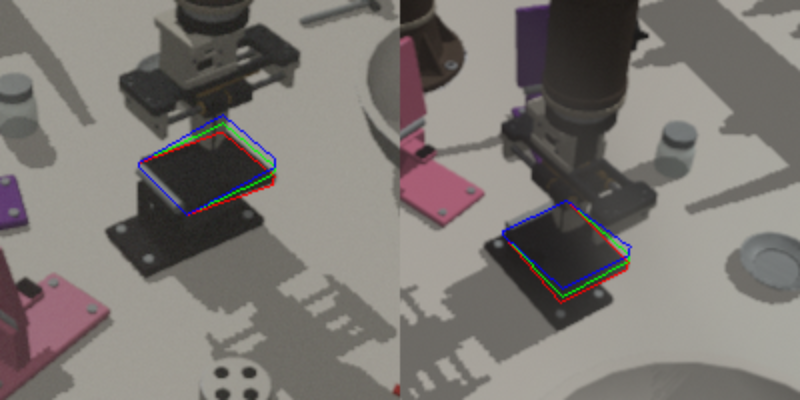

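The tray is down and lies near the red (-0.1 rad) overlay. Next: rise, turn the jaws along the hinge, go over the outer end.

{"method": "move_arm", "body": {
  "series": [
    [0,0,2,0,0,8],
    [0.5,0.1,1,0,0,8],
    [0.5,0.1,0,0,0,8],
    [0.5,0.1,0,0,0,8],
    [0.5,0.1,0,0,0,8],
    [0.5,0.1,0,0,0,8],
    [0.5,0.1,0,0,0,8],
    [0.5,0.16,0,0,0,8]
  ]
}}

```text
clock: 5.8
position: [0.6262, 0.0544, 0.1647]
ee_rot: [0.364, 3.12, -0.0]
force: [-0.2, 0.2, -1.0]
width: 0.005
```

{"method": "move_arm", "body": {
  "series": [
    [0.5,0.2,-1.5,0,0,8],
    [0,0,-1.5,0,0,8],
    [0,0,-1.5,0,0,8],
    [0,0,-1.0,0,0,2],
    [0,0,0,0,0,0],
    [0,0,0,0,0,0]
  ]
}}

```text
clock: 6.4
position: [0.6312, 0.0566, 0.1099]
ee_rot: [-0.334, 3.124, 0.0]
force: [0.1, -0.5, -1.0]
width: 0.002
```

Run:
```python
from fit import *
s=monitor.observe(); print(s['position'],s['force'],s['joints'].round(2),s['ee_rot'])
d=s['position']-[.525,.033,.08]; c,q=np.cos(.217),np.sin(.217); print('stand',d[0]*c+d[1]*q,-d[0]*q+d[1]*c)
```

```text
[0.63116396 0.05661726 0.10985619] [ 0.09460357 -0.46234655 -0.99113864] [ 0.08  0.62 -0.39  1.67  0.28  0.91  1.37] [-3.34231211e-01  3.12352910e+00  1.64018325e-04]
stand 0.10875899242385909 0.00020618529259928617
```

{"method": "move_arm", "body": {
  "series": [
    [0,0,-0.4,0,0,0],
    [0,0,-0.4,0,0,0],
    [0,0,-0.3,0,0,0],
    [0,0,-0.2,0,0,0],
    [0,0,0,0,0,0]
  ]
}}

```text
clock: 6.9
position: [0.6308, 0.0566, 0.0961]
ee_rot: [0.339, -3.123, 0.0]
force: [0.8, -0.5, -0.6]
width: 0.004
```

{"method": "move_arm", "body": {
  "series": [
    [0,0,-0.1,0,0,0],
    [0,0,-0.1,0,0,0],
    [0,0,0,0,0,0]
  ]
}}

```text
clock: 7.2
position: [0.6311, 0.0565, 0.0945]
ee_rot: [-0.339, 3.123, 0.0]
force: [0.3, 0.8, -0.0]
width: 0.005
```

{"method": "move_arm", "body": {
  "series": [
    [0,0,-0.1,0,0,0],
    [0,0,-0.1,0,0,0],
    [0,0,0,0,0,0]
  ]
}}

```text
clock: 7.5
position: [0.6311, 0.0566, 0.093]
ee_rot: [-0.339, 3.123, -0.0]
force: [-1.3, -0.8, 6.9]
width: 0.003
```

{"method": "move_arm", "body": {
  "series": [
    [0,0,-0.1,0,0,0],
    [0,0,0,0,0,0]
  ]
}}

```text
clock: 7.7
position: [0.6311, 0.0566, 0.0923]
ee_rot: [-0.339, 3.123, -0.0]
force: [-2.6, -1.1, 10.0]
width: 0.007
```

{"method": "move_arm", "body": {
  "series": [
    [0,0,0,0,0,0],
    [0,0,0,0,0,0],
    [0,0,0,0,0,0],
    [0,0,0,0,0,0],
    [0,0,0,0,0,0],
    [0,0,0,0,0,0],
    [0,0,0,0,0,0],
    [0,0,0,0,0,0]
  ]
}}

```text
clock: 8.5
position: [0.6311, 0.0566, 0.0924]
ee_rot: [-0.339, 3.123, -0.0]
force: [-3.2, -0.6, 10.7]
width: 0.007
```

{"method": "move_arm", "body": {
  "series": [
    [0,0,0,0,0,0],
    [0,0,0,0,0,0],
    [0,0,0,0,0,0],
    [0,0,0,0,0,0]
  ]
}}

```text
clock: 8.9
position: [0.6311, 0.0566, 0.0924]
ee_rot: [-0.339, 3.123, -0.0]
force: [-3.7, -0.6, 8.9]
width: 0.0
```

{"method": "move_arm", "body": {
  "series": [
    [0,0,0.3,0,0,0],
    [0,0,2,0,0,0],
    [0,0,5,0,0,0],
    [0,0,5,0,0,0],
    [-2,3,4,0,0,0],
    [-3,4,0,0,0,0],
    [-3,4,0,0,0,0],
    [-3,4,0,0,0,0]
  ],
  "grip": 1
}}

```text
clock: 9.7
position: [0.5212, 0.2056, 0.252]
ee_rot: [-0.338, 3.122, 0.0]
force: [0.0, -0.1, 0.0]
width: 0.655
```

Run:
```python
from fit import *
s=monitor.observe(); print(s['position'],s['force'],s['width'])
J={};ims=[];ms=[]
for n in ['scene','side']:
    im=cam(n); save(im,n+'4.png'); ims.append(im)
    rs=[r for r in outline_of(n,'stand') if r['mask'].sum()>1000]; e=[im['color'][r['mask']].mean(0) for r in rs]
    for r,c in zip(rs,e): print(n,round(r['p'],2),r['rect'],c.round())
    ms.append(rs)
    print('jar',[(r['p'],r['rect']) for r in outline_of(n,'jar_mid')])
def sel(i,f): 
    return min(ms[i],key=lambda r:f(ims[i]['color'][r['mask']].mean(0)))['mask'].astype(np.float32)
blk=[sel(i,lambda c:c.max()-c.min()) for i in (0,1)]
r=fit(ims,blk,[.525,.033,.217,-.07]);print('black',r.x.round(4),r.fun)
p=sel(1,lambda c:c[1]-c[2]); r=fit(ims[1:],[p],[.3,.25,.2,1.745]);print('purple',r.x.round(4),r.fun)
```

```text
[0.52122188 0.20561093 0.25195329] [ 0.0338326  -0.13243333  0.04317445] 0.6550665506421571
scene 0.93 [294.1, 96.8, 45.0, 91.7] [70. 56. 78.]
scene 0.64 [214.3, 115.9, 67.2, 95.2] [116.  69.  83.]
scene 0.59 [283.2, 198.9, 70.9, 65.4] [49. 48. 47.]
jar [(0.8, [368.0, 160.4, 20.4, 27.3])]
side 0.87 [160.3, 198.5, 94.7, 105.7] [108.  75.  83.]
side 0.69 [255.4, 165.9, 84.2, 68.8] [46. 45. 43.]
side 0.56 [135.3, 127.9, 78.4, 96.8] [78. 55. 88.]
jar [(0.84, [193.8, 135.4, 24.2, 35.5]), (0.5, [253.9, 166.5, 85.3, 69.3])]
black [ 0.5257  0.036   0.1912 -0.0873] 0.12783551216125488
purple [ 0.2767  0.1748 -0.1186  1.7476] 0.2164161205291748
```

{"method": "move_arm", "body": {
  "series": [
    [-3,3.5,0,0,0,0],
    [-3,3.5,0,0,0,0],
    [-2.9,3.4,0,0,0,0],
    [0,0,-4,0,0,0],
    [0,0,-4,0,0,0],
    [0,0,-1.5,0,0,0],
    [0,0,0,0,0,0]
  ]
}}

```text
clock: 10.7
position: [0.4335, 0.3061, 0.154]
ee_rot: [0.335, -3.12, 0.004]
force: [0.3, -0.0, 0.7]
width: 1.003
```

Run:
```python
from h import *
s=monitor.observe(); print(s['position'],s['width'])
im=cam('wrist'); save(im,'w5.png')
R=cv2.Rodrigues(s['ee_rot'])[0]; M=np.array(im['mount'])
def w(uv,z):
    d=R@M[:3,:3]@np.array([(uv[0]-im['cx'])/im['fx'],(uv[1]-im['cy'])/im['fy'],1]); o=s['position']+R@M[:3,3]; return (o+d*(z-o[2])/d[2]).round(4)
print(M.round(3))
for r in outline_of('wrist','jar_mid'):
    x,y,a,b=r['rect']; print(r['p'],r['rect'],w((x+a/2,y+b/2),.07),w((x+a/2,y+b/2),.035))
```

```text
[0.43345833 0.30606381 0.15399162] 1.0034016066914537
[[-0.    -0.96  -0.28   0.077]
 [ 1.    -0.     0.    -0.002]
 [-0.001 -0.28   0.96  -0.139]
 [ 0.     0.     0.     1.   ]]
0.94 [250.2, 172.8, 66.8, 81.9] [0.4251 0.3059 0.07  ] [0.4354 0.3085 0.035 ]
```

View pics/w5.png

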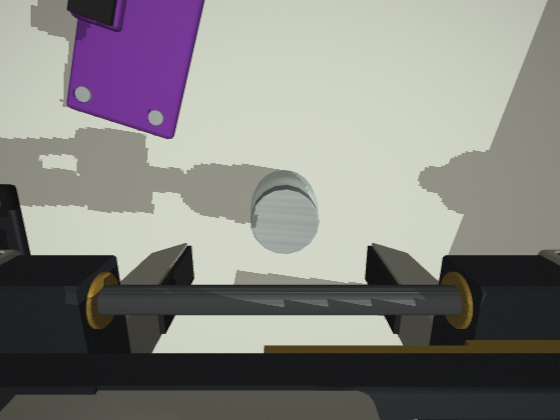

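The lid's circle is centred at about (285, 219), and the deck either side is free for the fingers.

Run:
```python
from h import *
s=monitor.observe(); im=cam('wrist')
R=cv2.Rodrigues(s['ee_rot'])[0]; M=np.array(im['mount'])
d=R@M[:3,:3]@np.array([(284.8-im['cx'])/im['fx'],(219.5-im['cy'])/im['fy'],1]); o=s['position']+R@M[:3,3]; X=o+d*(.07-o[2])/d[2]
print(X,X-s['position'],R.T@(X-s['position']),np.linalg.norm(X-o)*33.7/im['fx'])
```

```text
[0.43137238 0.30995742 0.07      ] [-0.00307413  0.00209508 -0.08685915] [0.00254891 0.00269969 0.08685947] 0.024583134298976933
```

{"method": "move_arm", "body": {
  "series": [
    [-0.3,0.2,-2,0,0,0],
    [0,0,-3,0,0,0],
    [0,0,-3,0,0,0],
    [0,0,-2.5,0,0,0],
    [0,0,-1,0,0,0],
    [0,0,0,0,0,0]
  ]
}}

```text
clock: 11.45
position: [0.4307, 0.3103, 0.0415]
ee_rot: [0.338, -3.123, 0.001]
force: [0.2, -0.5, -0.2]
width: 1.003
```

{"method": "move_arm", "body": {
  "series": [
    [0,0,0,0,0,0],
    [0,0,0,0,0,0],
    [0,0,0,0,0,0],
    [0,0,0,0,0,0],
    [0,0,0,0,0,0],
    [0,0,0,0,0,0],
    [0,0,0,0,0,0],
    [0,0,0,0,0,0]
  ],
  "grip": 0.3,
  "force": 15
}}

```text
clock: 12.25
position: [0.4306, 0.3103, 0.042]
ee_rot: [-0.339, 3.123, -0.0]
force: [-0.0, -1.9, 5.6]
width: 0.604
```

{"method": "move_arm", "body": {
  "series": [
    [0,0,0.5,0,0,0],
    [0,0,1.5,0,0,0],
    [0,0,3,0,0,0],
    [0,0,4,0,0,0],
    [0,0,4,0,0,0],
    [1,-1.6,2.5,0,0,0],
    [1.5,-2.4,0,0,0,0]
  ],
  "force": 20
}}

```text
clock: 12.95
position: [0.456, 0.2732, 0.2007]
ee_rot: [-0.345, 3.117, 0.006]
force: [0.8, 0.6, -2.2]
width: 0.603
```

{"method": "move_arm", "body": {
  "series": [
    [2,-3.2,0,0,0,0],
    [2,-3.2,0,0,0,0],
    [2,-3.2,0,0,0,0],
    [2,-3.2,0,-0.45,2.15,0],
    [2,-3.2,0,-0.45,2.15,0],
    [1.9,-3.1,0,0,0,0],
    [1.2,-2,0,0,0,0],
    [0.6,-1,0,0,0,0]
  ]
}}

```text
clock: 13.75
position: [0.5931, 0.0466, 0.1961]
ee_rot: [0.326, -3.047, 0.012]
force: [0.6, 0.3, -3.2]
width: 0.599
```

{"method": "move_arm", "body": {
  "series": [
    [0,0,-1.5,0,0,0],
    [0,0,-2,0,0,0],
    [0,0,-1.5,0,0,0],
    [0,0,0,0,0,0],
    [0,0,0,0,0,0]
  ]
}}

```text
clock: 14.25
position: [0.5918, 0.0505, 0.1464]
ee_rot: [0.333, -3.046, 0.011]
force: [-0.5, 0.0, -2.5]
width: 0.603
```

Run:
```python
from fit import *
s=monitor.observe(); print(s['position'],s['force'],s['width'],s['ee_rot'])
n=cv2.Rodrigues(s['ee_rot'])[0][:,2]; print('toolz',n, 'jar bottom',s['position']+.042*n)
a=cam('side');b=cam('scene')
cs=[]
R=cv2.Rodrigues(s['ee_rot'])[0]
t=np.linspace(0,2*np.pi,40); bot=s['position']+(np.c_[.028*np.cos(t),.028*np.sin(t),0*t+.042])@R.T
for im,y,x in ((a,80,210),(b,130,240)):
    o=im['color'].copy()
    cv2.polylines(o,[np.round(cv2.convexHull(proj(im,parts([.5255,.0345,.205],-.078)[2]).astype(np.float32))).astype(np.int32)],True,(0,255,0),1)
    cv2.polylines(o,[np.round(proj(im,bot)).astype(np.int32)],True,(255,0,0),1)
    cs.append(o[y:y+160,x:x+150,::-1])
cv2.imwrite('pics/p6.png',cv2.resize(np.hstack(cs),None,fx=2.6,fy=2.6))
```

```text
[0.59184025 0.05053504 0.1463706 ] [-0.48138317  0.02119072 -2.46186791] 0.602734727195819 [ 0.33326644 -3.04610557  0.01080763]
toolz [-0.0759899  -0.0153992  -0.99698967] jar bottom [0.58864867 0.04988827 0.10449703]
```

View pics/p6.png

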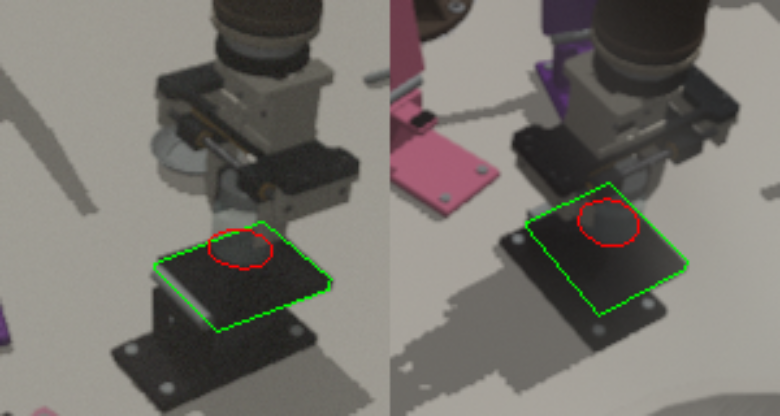

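The held jar (red ring) is over the tray (green), tilted to match it. I'll correct the aim by 1.5 mm, then lower softly.

{"method": "move_arm", "body": {
  "series": [
    [0.15,-0.15,-0.7,0,0,0],
    [0,0,-0.7,0,0,0],
    [0,0,-0.5,0,0,0],
    [0,0,-0.3,0,0,0],
    [0,0,0,0,0,0]
  ]
}}

```text
clock: 14.85
position: [0.5935, 0.0479, 0.124]
ee_rot: [0.331, -3.046, 0.011]
force: [-0.0, -0.3, -2.3]
width: 0.608
```

{"method": "move_arm", "body": {
  "series": [
    [0,0,-0.15,0,0,0],
    [0,0,-0.1,0,0,0],
    [0,0,0,0,0,0]
  ]
}}

```text
clock: 15.15
position: [0.5939, 0.0479, 0.1221]
ee_rot: [0.331, -3.047, 0.011]
force: [0.2, 0.5, -2.4]
width: 0.599
```

{"method": "move_arm", "body": {
  "series": [
    [0,0,-0.08,0,0,0],
    [0,0,0,0,0,0],
    [0,0,0,0,0,0]
  ]
}}

```text
clock: 15.45
position: [0.5939, 0.048, 0.1213]
ee_rot: [0.331, -3.047, 0.011]
force: [-0.5, 0.1, -2.1]
width: 0.599
```

{"method": "move_arm", "body": {
  "series": [
    [0,0,-0.06,0,0,0],
    [0,0,0,0,0,0],
    [0,0,0,0,0,0]
  ]
}}

```text
clock: 15.75
position: [0.5939, 0.0479, 0.1207]
ee_rot: [0.331, -3.047, 0.011]
force: [-0.8, 0.1, -1.3]
width: 0.598
```

{"method": "move_arm", "body": {
  "series": [
    [0,0,-0.06,0,0,0],
    [0,0,0,0,0,0],
    [0,0,0,0,0,0]
  ]
}}

```text
clock: 16.05
position: [0.5939, 0.0479, 0.1201]
ee_rot: [0.331, -3.047, 0.012]
force: [-0.3, -1.1, -1.6]
width: 0.601
```

{"method": "move_arm", "body": {
  "series": [
    [0,0,-0.06,0,0,0],
    [0,0,0,0,0,0],
    [0,0,0,0,0,0]
  ]
}}

```text
clock: 16.35
position: [0.5941, 0.048, 0.1197]
ee_rot: [0.331, -3.048, 0.011]
force: [1.2, -0.3, 0.1]
width: 0.604
```

{"method": "move_arm", "body": {
  "series": [
    [0,0,-0.05,0,0,0],
    [0,0,0,0,0,0],
    [0,0,0,0,0,0]
  ]
}}

```text
clock: 16.65
position: [0.5942, 0.048, 0.1193]
ee_rot: [0.331, -3.048, 0.011]
force: [0.5, -0.4, 2.4]
width: 0.602
```

The tray carries the jar. Releasing now.

{"method": "move_arm", "body": {
  "series": [
    [0,0,0,0,0,0],
    [0,0,0,0,0,0],
    [0,0,0,0,0,0],
    [0,0,0,0,0,0]
  ],
  "grip": 0.95
}}

```text
clock: 17.05
position: [0.5938, 0.0479, 0.1188]
ee_rot: [0.331, -3.047, 0.011]
force: [-0.3, 0.3, 0.5]
width: 0.901
```

{"method": "move_arm", "body": {
  "series": [
    [0.08,0.02,1,0,0,0],
    [0.15,0.03,2,0,0,0],
    [0.2,0.05,3,0,0,0],
    [0.3,0,4,0,0,0],
    [-2,0,4,0,0,0],
    [-5,0,0,0,0,0],
    [-5,0,0,0,0,0],
    [-5,0,0,0,0,0]
  ]
}}

```text
clock: 17.85
position: [0.4296, 0.0491, 0.2597]
ee_rot: [0.331, -3.049, 0.012]
force: [0.0, 1.2, 0.3]
width: 0.948
```

Run:
```python
from fit import *
s=monitor.observe(); print(s['position'],s['force'],s['width'],s['clock'])
a=cam('side');b=cam('scene')
cs=[]
t=np.linspace(0,2*np.pi,40)
p=[.5255,.0345,.205];u=np.array([np.cos(p[2]),np.sin(p[2]),0]);v=np.array([-u[1],u[0],0]);q=-.078;e=u*np.cos(q)+[0,0,np.sin(q)];n=np.cross(e,v)
sp=np.array([*p[:2],.08])+.066*e+.003*n
bot=[sp+k*n+.028*(np.outer(np.cos(t),e)+np.outer(np.sin(t),v)) for k in (0,.07)]
for (im,y,x) in ((a,100,225),(b,150,270)):
    o=im['color'].copy()
    cv2.polylines(o,[np.round(cv2.convexHull(proj(im,np.vstack(bot)).astype(np.float32))).astype(np.int32)],True,(255,0,0),1)
    cs.append(o[y:y+150,x:x+150,::-1])
cv2.imwrite('pics/p7.png',cv2.resize(np.hstack(cs),None,fx=2.6,fy=2.6))
save(a,'side7.png')
```

```text
[0.42957394 0.04910915 0.2597069 ] [0.01193237 1.23190491 0.29131596] 0.9476775493550611 17.85
```

View pics/p7.png

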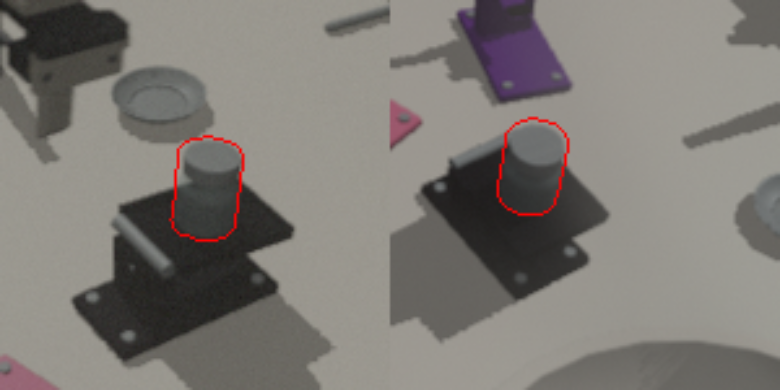

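The jar stands on the tray at the predicted spot (red outline) with the gripper clear, and the saucer is where it was. Handing in.

```bash
python3 -c "
from h import *
for n in ['side','scene']:
    cam(n)
    for t in ['holder_mid','clip_mid']: print(n,t,[(round(r['p'],2),r['rect']) for r in outline_of(n,t)][:2])
print(workorder.sign_off())"
```

```text
side holder_mid [(0.9, [300.9, 274.8, 39.7, 62.1]), (0.63, [290.9, 155.1, 29.1, 37.2])]
side clip_mid [(0.46, [395.8, 295.5, 32.2, 17.0]), (0.32, [252.8, 174.2, 85.3, 62.9])]
scene holder_mid [(0.77, [171.2, 211.4, 33.1, 46.6])]
scene clip_mid []
the job is handed in; nothing more can be done
None
```

The black stand's tray is down, and the jar stands upright on it within the lip. I handed the job in at about 18 s of the 64 s allowed.

- **Tray:** I pushed it over with the closed fingers until it ran down by itself to its lower stop. The push force read about 5.5 N at most, but the reading comes only at the end of each move.
- **Press check:** I pressed straight down about 100 mm out from the hinge for over a second, before touching the jar. The force read 9–11 N. The tray sank only 2–3 mm and sat about 0.08 rad low at the outer end, close to what the pictures showed.
- **Jar:** I lowered it tilted to match the tray, setting it down with about 5 N. It stayed put when released, and the last pictures show it within 1–2 mm of the intended spot.
- **Other things:** The holder is where it was in both views, and the saucer looks untouched in the last picture. The clip is unmoved in the side view; the network found no clip in the scene view, either at the start or at the end.

Nothing failed. The two fits of the stand's position differed by up to 3 mm at the hinge and about 1.5 mm at the jar's spot, so I used their average there.

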